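# Clamp the bracket in the drilling fixture

## Task

Push the aluminium bracket along its channel until it is up against the yellow end stop, then push the red clamp handle over its dead point until it snaps into lock and the clamp's rubber foot holds the bracket down. Only push with the fingers: do not pick the bracket or anything else up, and leave the oil bottle, socket and screwdriver where they are. Finish clear of everything.

Things in the scene. Friction and masses are not known exactly. Their poses are not given: they have to be found in the camera images.
- fixture: Fixed dark steel plate, 230 x 175 x 12 mm (local x -95 to 135, y -45 to 130 mm). Origin at bench level under the seated bracket, z up; plate top at 12 mm. The channel (two rails 8 mm high, 43 mm apart, x -60 to 50 mm) runs along x, the end stop at its -x end. The clamp stands on the +y side; its arm and handle swing in the plane local x = 0, and closing moves the handle's top towards -y.
- stop_face (a point): Centre of the working face of the yellow end stop (14 x 42 x 24 mm high), 8 mm above the plate; at local (-60, 0, 20) mm of the fixture. The face looks along fixture +x.
- bracket: Loose L-shaped aluminium bracket, 0.2 to 0.45 kg, in the channel: base 120 (x) x 40 x 16 mm thick, with a lug 14 mm thick, 40 wide at its +x end, rising to 50 mm above its underside. Origin: centre of the underside; axes as the fixture's. Pushed towards fixture -x till its -x end meets the stop: home at local x = y = 0 of the fixture; starts 25 to 50 mm short of it.
- push_face (a point): Point on the outer (+x) face of the bracket's lug, on its middle, 25 mm above the bracket's underside: the face to push on, 40 mm wide and 50 mm high.
- clamp_pivot (a point): Pivot of the clamp handle and arm, at local (0, 85, 60) mm of the fixture, between two blue cheeks 35 mm over the outsides that reach 66 mm above the bench (local y 70 to 104 mm).
- handle_end (a point): Outer end (on the axis) of the red handle grip, 130 mm from the pivot. The grip is a round bar 22 mm thick with a ball end, covering the outer 86 mm; a 12 mm rod joins it to the pivot.
- clamp_handle (a joint): Handle angle (rad). 0: open, leaning 55 degrees from upright to fixture +y, away from the bracket; starts at 0 to 0.15. Grows up and over towards the bracket: upright at 0.96, dead point 1.05. Up to there it resists with up to 9 N at its end and stays or springs back if let go; from about 1.1 it snaps by itself to its locked stop at 1.344 (leaning 22 degrees over the bracket).
- clamp_foot: Sprung black rubber foot, 20 mm across, 10 mm high, under the end of the blue clamp arm, which is one piece with the handle (16 mm wide, foot 85 mm from the pivot). The arm stands 68 to 77 degrees above level when the handle is open and lies level when locked, the foot then pressing on the bracket's base at local x = y = 0 of the fixture. Origin at the clamp pivot, not at the foot.
- oil_bottle: Yellow oil bottle with red cap, 48 mm across, 120 mm high, standing on the bench; origin at the centre of its underside. To be left alone.
- socket: Steel socket, 30 mm across, 45 mm high, standing on the bench; origin at the centre of its underside. To be left alone.
- screwdriver: Screwdriver with yellow handle lying on the bench along its x axis, handle to -x. To be left alone.
Not all that is in view belongs to the job. Of the things like the bracket, leave any that is blue; of the rest the smaller one is meant.

How it is judged:
By the outcome, as a careful person would: the job done as asked, in the order asked, and still so for the second after the job is handed in, with the robot touching nothing.
It also fails if it takes over 51 s, if anything falls off the work surface, if the arm or the gripper's body presses on something with over 40 N, if the wrist force passes 120 N, or if a joint passes its speed limit or range.

## Robot

A 6-joint arm with a two-finger parallel gripper is mounted at the origin on the work surface. World frame = base frame: x ahead of the robot, y to its left, z up, the work surface at z = 0. Lengths are in m, angles in rad, forces in N, time in s.
With the tool pointing down it reaches from about 0.325 to 0.775 m from the base axis. Payload 5.5 kg.
Tool frame: the origin (TCP) lies between the finger pads; the fingertips stand 22 mm ahead of it and the grasp point (between the pads) lies 3 mm ahead of it; z points along the fingers, y is the line along which they close (so a half turn about z gives the same grasp; the last joint's range is limited). The gripper opens to 85 mm and grips with 20 to 120 N. Pads are 22 mm wide; open, the fingers measure 114 mm over their backs; the gripper's body (76 mm by 85 mm) begins 54 mm behind the grasp point. The pads swing forward as they close: fully open they stand 13 mm farther back than shut.
Start: joints at [-1.366, 0.091, 1.231, -0, 1.82, -0.057], TCP at [0.155, -0.58, 0.253] pointing down, gripper open.
Joint ranges: [-2.87, 2.87], [-0.86, 2.18], [0.17, 2.46], [-1.51, 4.65], [0.06, 2.69], [-2.65, 2.65]. Speed limits (rad/s): [2.57, 2.57, 3.01, 3.14, 3.14, 3.14].

## Interface

Orientations are given as a unit quaternion [x, y, z, w].
In Python, from station import robot gives the robot as it stands. The module is installed in compiled form; this text tells all that it offers.
- The arm moves only by the tool move_arm, never from a script. Its argument "increments" is a list of rows, each a list of 5 numbers: the shift along the tool's x, y, z in m, then the turn about the tool's z in rad, then the opening, from 0 (shut) to 1 (fully open). In form: [[x, y, z, twist, jaw], ...]. A call has 1 to 12 rows; each row shifts and turns the commanded pose from where the row before left it, along the tool's axes as they then stand; what a row does not reach is not made up. A row lasts 1/8 s, in which the tool goes at most 62.5 mm and 10.7 degrees, less where a joint would pass 70% of its speed; a pose out of reach is approached as far as the arm can. A call with a gripper value outside its range is refused whole. The fingers move at their own pace and stop on an object; "force" is the grip in N (left out, the last holds). Time passes only in rows, so rows that do not move let the fingers close. It gives the time, the measured TCP pose, the force, the opening and the grip force at its end, in the units of the state.
- robot.state(): the state, without advancing time (a new reading comes with each control period).
- robot.capture(name): name is "scene" or "top" or "wrist"; returns a dict with "img" (480x640x3 uint8, red, green, blue), "depth" (480x640 float32, m along the optical axis (not along the pixel's ray), 0 where there is no reading), "K" (3x3 intrinsics, pixels), "eye" and "attitude" of the camera in the world; the wrist camera has in their place "T_tool_cam" (4x4, takes a point from camera to tool coordinates, whose origin is the TCP and whose axes are the flange's). Camera axes: x right, y down, z forward; pixel columns grow to the right and rows downward; lengths in m; the calibration is good to about 2 mm. A picture is of the moment at which its call begins: read the wrist's pose just before it.
- robot.sign_off(): hands the job in; it is judged then, once.
The state is a dict: "clock": time; "joint_pos": joint angles; "dq": joint speeds; "effort": joint torques, N m; "eef_pos": TCP position; "ee_rot": TCP orientation; "ft_force": force on the tool from outside, world axes, zero at the start; "ft_torque": the same for the moment, N m; "opening": finger opening in m; "finger_force": force on a finger pad.
Only numpy, scipy, OpenCV 4.12 (cv2) and the standard library are available. Lean on these libraries where they do the work, as an engineer would, in place of code of your own. Each camera call takes 0.05 s, during which the arm holds its last target. There are 200 camera calls.

## Working session

There is one attempt and no reset: what is moved stays moved. The work goes in short steps, Python scripts to look and compute and a tool call to move; the robot and the scene stay as the last step left them, time stands still between calls to the robot, and variables do not carry over. Pictures are saved under pics/ and viewed, at most 10 in all, crops included, and the job is handed in when it is done.

Besides the shell and the picture viewer there is one more tool, called by a JSON object that holds its "method" and its "body". move_arm: Moves the arm, as the interface text tells. Its arguments: {"type":"object","properties":{"increments":{"type":"array"},"force":{"type":"number"}},"required":["increments"]}

```bash
mkdir -p pics; cat > h.py <<'E'
import numpy as np, cv2
from scipy.spatial.transform import Rotation as R
from station import robot
def cap(n):
    s=robot.state(); c=robot.capture(n)
    if n=="wrist":
        T=np.eye(4);T[:3,:3]=R.from_quat(s["ee_rot"]).as_matrix();T[:3,3]=s["eef_pos"];M=T@c["T_tool_cam"]
    else:
        a=np.array(c["attitude"],float);M=np.eye(4);M[:3,:3]=a if a.shape==(3,3) else R.from_quat(a).as_matrix();M[:3,3]=c["eye"]
    c["M"]=M; return c
def world(c):
    K=c["K"];d=c["depth"];v,u=np.mgrid[:480,:640]
    p=np.stack([(u-K[0,2])/K[0,0]*d,(v-K[1,2])/K[1,1]*d,d],-1)
    w=p@c["M"][:3,:3].T+c["M"][:3,3]; w[d==0]=np.nan; return w
def save(c,f): cv2.imwrite(f,c["img"][...,::-1])
E
python3 - <<'E'
from h import *
for n in("top","scene"):
    c=cap(n);save(c,f"pics/{n}0.png");np.savez(f"{n}0.npz",w=world(c),img=c["img"],M=c["M"],K=c["K"])
    print(n,c["attitude"],c["eye"],(c["depth"]==0).mean())
print(robot.state())
E
```

```text
top [-0.65762572  0.74640511 -0.07555015  0.06855658] [ 0.35162562 -0.04458402  1.24272318] 0.004156901041666667
scene [ 0.61725886  0.60833997 -0.3572383  -0.34827399] [ 1.29894798 -0.03695535  0.55374476] 0.003935546875
{'clock': 0.1, 'joint_pos': array([-1.36571147e+00,  9.18442464e-02,  1.23176809e+00,  3.68736959e-06,
        1.81981481e+00, -5.66881417e-02]), 'dq': array([ 0.00129997, -0.00035821, -0.00118017, -0.00030068, -0.00048833,
        0.00283842]), 'effort': array([ 3.27321352e-03, -4.60213530e+01, -4.19220901e+01, -7.22587720e-05,
        1.06041893e-02, -3.95059533e-05]), 'eef_pos': array([ 0.15523883, -0.5793485 ,  0.2522261 ]), 'ee_rot': array([ 9.91446108e-01,  1.30513502e-01, -6.62132738e-05, -9.14853056e-04]), 'ft_force': array([ 0.03410387, -0.13385039, -0.91712412]), 'ft_torque': array([-0.03300917, -0.03076837, -0.02802276]), 'finger_force': 0.0, 'opening': 0.08522465077025619}
```

View pics/top0.png

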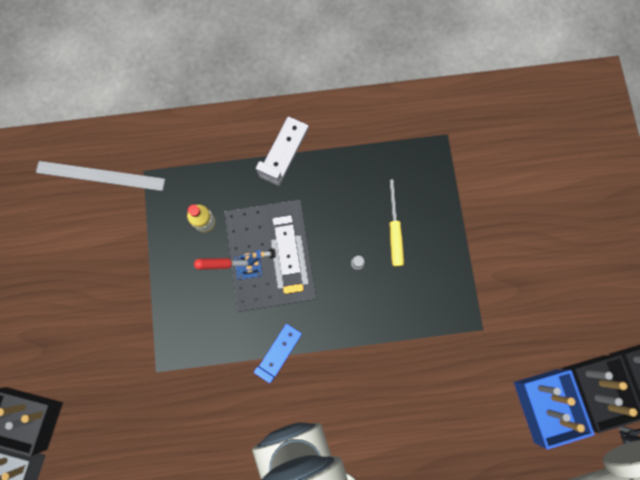

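View pics/scene0.png

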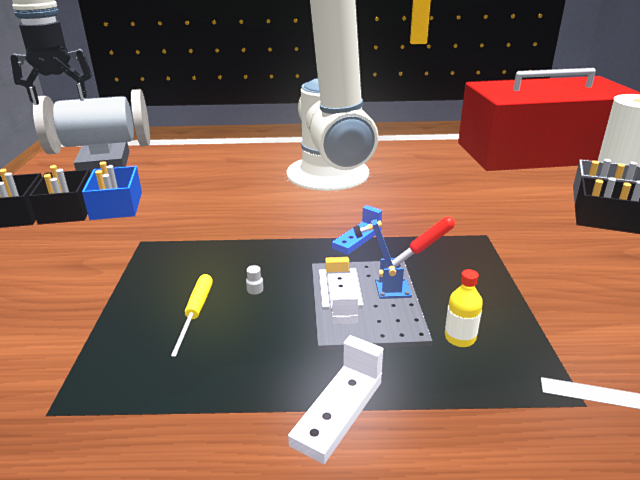

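The top view shows the plate centred near (270,255). The bracket's lug is at (283,220), on the far side from the robot, and the stop is at (293,289). The clamp is at (250,262) with its red handle out to (198,264). The larger white decoy is at (283,150), the blue one at (278,352) and the bottle at (200,217). Next I'll measure the fixture.

```bash
cat > m.py <<'E'
from h import *
for n in("top","scene"):
    D=np.load(f"{n}0.npz");w=D["w"];im=D["img"];hsv=cv2.cvtColor(im,cv2.COLOR_RGB2HSV);H,S,V=[hsv[...,i].astype(int) for i in range(3)]
    print(n,D["K"][0,0])
    reg=(w[...,0]>.25)&(w[...,0]<.85)&(abs(w[...,1])<.4)
    bench=reg&(abs(w[...,2])<.03)
    print("bench z",np.nanmedian(w[...,2][reg]))
    pl=(reg&(w[...,2]>.008)&(w[...,2]<.0165)).astype(np.uint8)
    pl=cv2.morphologyEx(pl,cv2.MORPH_OPEN,np.ones((3,3)))
    k,l,st,ce=cv2.connectedComponentsWithStats(pl);i=1+st[1:,4].argmax();P=w[l==i]
    print("plate",len(P),cv2.minAreaRect(P[:,:2].astype(np.float32)*1000),np.median(P[:,2]))
    def comp(name,m):
        k,l,st,ce=cv2.connectedComponentsWithStats((m&reg).astype(np.uint8))
        for i in range(1,k):
            if st[i,4]>15:
                P=w[l==i];print(name,ce[i].round(),st[i,4],"min",np.nanmin(P,0).round(3),"max",np.nanmax(P,0).round(3),"med",np.nanmedian(P,0).round(3), "rect",np.round(np.hstack([np.ravel(x) for x in cv2.minAreaRect(P[:,:2].astype(np.float32)*1000)])))
    comp("yellow",(H>15)&(H<32)&(S>150)&(V>90))
    comp("red",((H<6)|(H>174))&(S>150)&(V>70))
    comp("blue",(H>100)&(H<125)&(S>130)&(V>70))
    comp("white",(S<40)&(V>150)&(w[...,2]>.005))
E
python3 m.py
```

```text
top 556.683934828876
bench z 0.000605561888345818
plate 1994 ((623.5119018554688, 51.49516677856445), (112.6944808959961, 175.436279296875), 2.6926326751708984) 0.011856977877132135
red [193. 209.] 59 min [0.646 0.178 0.   ] max [0.703 0.224 0.125] med [0.661 0.187 0.119] rect [673. 202.  63.  19.  44.]
red [212. 263.] 332 min [0.53  0.124 0.102] max [0.55  0.191 0.154] med [0.54  0.158 0.131] rect [540. 158.  67.  19.  89.]
blue [254. 258.] 49 min [0.535 0.059 0.082] max [0.551 0.088 0.151] med [0.54  0.073 0.125] rect [543.  74.  15.  30.   5.]
blue [248. 271.] 164 min [0.518 0.072 0.013] max [0.543 0.125 0.069] med [0.527 0.103 0.019] rect [530.  99.  52.  24.  88.]
blue [281. 348.] 783 min [ 0.293  0.002 -0.003] max [0.406 0.1   0.054] med [0.359 0.044 0.016] rect [350.  52.  42. 119.  50.]
blue [271. 364.] 23 min [0.319 0.064 0.012] max [0.332 0.078 0.02 ] med [0.325 0.068 0.017] rect [326.  71.  13.  13.  82.]
white [282. 152.] 1180 min [ 0.724 -0.068  0.011] max [0.85  0.053 0.07 ] med [ 0.795 -0.005  0.021] rect [799.  -7.  53. 150.  57.]
white [393. 200.] 91 min [ 0.607 -0.2
[... 2311 characters left out ...]
.136] rect [432.  56.  14. 243.  83.]
white [401. 257.] 127 min [0.531 0.092 0.065] max [0.552 0.121 0.095] med [0.547 0.106 0.081] rect [543. 107.  30.  18.  79.]
white [357. 338.] 11001 min [ 0.448 -0.069  0.005] max [0.85  0.138 0.067] med [0.65  0.018 0.019] rect [651.  41. 194. 409.  86.]
white [255. 277.] 250 min [ 0.512 -0.16   0.006] max [ 0.537 -0.131  0.048] med [ 0.529 -0.141  0.028] rect [ 524. -146.   27.   25.   51.]
white [462. 326.] 716 min [0.653 0.161 0.016] max [0.685 0.208 0.06 ] med [0.679 0.178 0.038] rect [672. 181.  48.  24.  72.]
white [182. 335.] 185 min [ 0.603 -0.253  0.01 ] max [ 0.704 -0.24   0.018] med [ 0.66  -0.246  0.015] rect [ 654. -246.    7.  101.   85.]
```

```bash
cat > f.py <<'E'
from h import *
O=np.array([.5475,.004]);yaw=.038
c,s=np.cos(yaw),np.sin(yaw);F=np.array([[c,-s],[s,c]])
def loc(w): 
    q=w.copy(); q[...,:2]=(w[...,:2]-O)@F; return q*1000
def wld(x,y): return O+F@(np.array([x,y])/1000)
def tool(s,p):
    "shift in tool axes to world point p"
    return R.from_quat(s["ee_rot"]).inv().apply(np.array(p)-s["eef_pos"])
E
python3 - <<'E'
from f import *
for n in("top","scene"):
    D=np.load(f"{n}0.npz");q=loc(D["w"]);im=D["img"].astype(int)
    x,y,z=np.moveaxis(q,-1,0)
    m=(x>40)&(x<140)&(abs(y)<35)&(z>30)&(z<75)
    P=q[m];print(n,m.sum(),np.percentile(P,[2,10,25,50,75,90,98],axis=0).round(1).tolist())
    m=(abs(x)<30)&(y>100)&(y<230)&(z>75);P=q[m];print("handle",m.sum(),np.percentile(P,[1,25,50,75,99],axis=0).round(1).tolist())
    m=(x>125)&(abs(y)<90)&(z>40)&(x<260);P=q[m];print("decoy lug",m.sum(),np.percentile(P,[1,50,99],axis=0).round(1).tolist())
s=robot.state();p=np.r_[wld(120,0),.20];print(p,tool(s,p))
E
```

```text
top 214 [[41.9, -16.3, 30.2], [56.4, -12.6, 31.0], [72.5, -6.5, 36.8], [74.1, 3.1, 58.7], [80.4, 12.7, 61.7], [83.8, 18.9, 63.2], [86.9, 22.4, 65.2]]
handle 448 [[-11.5, 102.6, 78.4], [-6.6, 129.3, 108.7], [-2.4, 147.4, 124.4], [2.6, 165.2, 140.4], [9.8, 184.7, 151.5]]
decoy lug 257 [[176.3, -8.3, 41.0], [195.1, 15.6, 63.6], [215.9, 40.3, 69.5]]
scene 559 [[75.2, -19.6, 31.1], [80.0, -16.6, 34.5], [85.3, -10.4, 40.8], [86.9, 0.4, 51.3], [87.9, 10.0, 61.0], [88.6, 16.1, 62.4], [89.4, 19.2, 63.4]]
handle 766 [[-5.0, 101.9, 77.5], [3.5, 127.0, 103.7], [7.1, 144.1, 119.0], [9.2, 161.2, 134.2], [12.5, 180.6, 150.0]]
decoy lug 872 [[182.1, -10.9, 40.6], [204.9, 13.5, 60.3], [220.1, 38.8, 66.6]]
[0.66741337 0.0085589  0.2       ] [ 0.64686749 -0.43523447  0.05309279]
```

{"method": "move_arm", "body": {"increments": [[0.02,-0.014,0,0,0],[0.045,-0.03,0,0,0],[0.045,-0.03,0,0,0],[0.045,-0.03,0,0,0],[0.045,-0.03,0,0,0],[0.045,-0.03,0,0,0],[0.045,-0.03,0,0,0],[0.045,-0.03,0,0,0],[0.045,-0.03,0,0,0],[0.045,-0.03,0,0,0],[0.045,-0.03,0,0,0],[0.045,-0.03,0,0,0]], "force": 60}}

```text
clock: 1.6
eef_pos: [0.5646, -0.1124, 0.2528]
ee_rot: [0.991, 0.131, -0.0, -0.0]
ft_force: [1.0, 0.2, 0.1]
opening: -0.0002
finger_force: 0.0
```

```bash
python3 - <<'E'
from f import *
s=robot.state();p=np.r_[wld(118,0),.12];print(s["clock"],s["eef_pos"],tool(s,p),"twist",R.from_quat(s["ee_rot"]).as_matrix()[:2,0],s["joint_pos"],s["opening"])
E
```

```text
1.6 [ 0.56458035 -0.11242826  0.25281524] [ 0.12877479 -0.09065817  0.13275972] twist [0.96589913 0.25891807] [-2.55590566e-01  2.56158143e-02  1.29951535e+00 -1.31093070e-04
  1.81701961e+00  1.05327194e+00] -0.0002059399465610431
```

{"method": "move_arm", "body": {"increments": [[0.043,-0.03,0,0,0],[0.043,-0.03,0,0,0],[0.043,-0.031,0,0,0],[0,0,0.03,0.112,0],[0,0,0.03,0.112,0],[0,0,0,0,0],[0,0,0,0,0]]}}

```text
clock: 2.48
eef_pos: [0.6649, 0.0071, 0.1944]
ee_rot: [1.0, 0.02, 0.0, 0.0]
ft_force: [-0.2, 0.2, 1.0]
opening: 0.0001
finger_force: 0.0
```

```bash
python3 - <<'E'
from f import *
s=robot.state();c=cap("wrist");save(c,"pics/w1.png")
q=loc(world(c));np.save("w1.npy",q)
t=R.from_quat(s["ee_rot"]).as_matrix();print(s["clock"],s["eef_pos"],loc(s["eef_pos"]),"yaw",np.arctan2(t[1,0],t[0,0]),s["joint_pos"][-1])
x,y,z=np.moveaxis(q,-1,0)
m=(x>50)&(x<130)&(abs(y)<30)&(z>57)&(z<67);P=q[m]
print("lug top",m.sum(),np.percentile(P,[1,5,50,95,99],axis=0).round(1).tolist(),cv2.minAreaRect(P[:,:2].astype(np.float32)))
m=(abs(x)<140)&(abs(y)<140)&(z>10)&(z<15);print("plate z",m.sum(),np.median(z[m]))
E
```

```text
2.475 [0.66493258 0.00712385 0.19441515] [117.46648438  -1.33976695 194.41515022] yaw 0.03965030129365399 1.4907057247992752
lug top 851 [[73.4, -19.5, 57.2], [74.8, -18.3, 58.0], [82.9, 2.9, 59.8], [86.9, 18.4, 60.9], [87.1, 19.5, 61.2]] ((80.28766632080078, 0.024608612060546875), (14.203802108764648, 39.405517578125), 0.11555366218090057)
plate z 12365 10.461504291603807
```

View pics/w1.png

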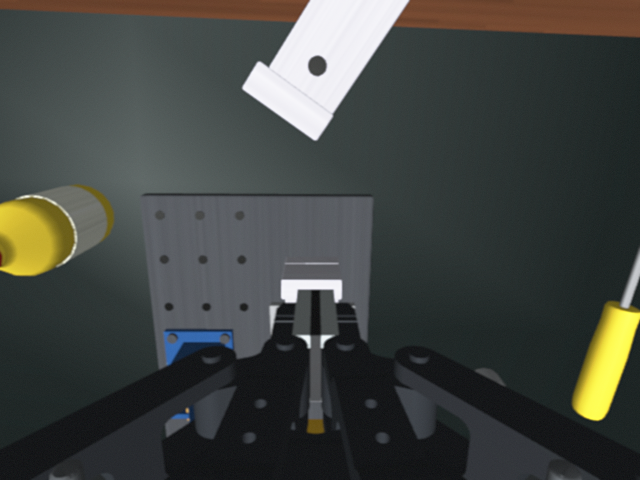

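The wrist view shows the lug at about (312,285), with the fingers over the far side of it and on its midline. The decoy at (290,110) and the bottle at (50,235) are clear. The lug face at local x = 87 mm matches the scene view, so I'll lower the tool.

{"method": "move_arm", "body": {"increments": [[0.003,-0.001,0.04,0,0],[0,0,0.04,0,0],[0,0,0.04,0,0],[0,0,0.024,0,0],[-0.006,0,0,0,0],[-0.006,0,0,0,0],[-0.004,0,0,0,0],[-0.004,0,0,0,0],[-0.004,0,0,0,0],[-0.004,0,0,0,0],[-0.004,0,0,0,0],[-0.004,0,0,0,0]]}}

```text
clock: 4.03
eef_pos: [0.6321, 0.007, 0.05]
ee_rot: [1.0, 0.019, 0.001, 0.0]
ft_force: [4.7, 0.2, 2.5]
opening: 0.0
finger_force: 1.9
```

```bash
python3 - <<'E'
from f import *
s=robot.state();print(s["clock"],loc(s["eef_pos"]),s["ft_force"])
E
```

```text
4.025 [84.69906071 -0.18593937 50.04836895] [4.7042585  0.16780983 2.49898219]
```

{"method": "move_arm", "body": {"increments": [[-0.003,0,0,0,0],[-0.003,0,0,0,0],[-0.003,0,0,0,0],[-0.002,0,0,0,0],[0,0,0,0,0]]}}

```text
clock: 4.65
eef_pos: [0.6204, 0.0066, 0.0491]
ee_rot: [1.0, 0.019, -0.0, -0.0]
ft_force: [1.6, 0.4, 1.2]
opening: -0.0004
finger_force: 1.3
```

{"method": "move_arm", "body": {"increments": [[-0.001,0,0,0,0],[-0.001,0,0,0,0]]}}

```text
clock: 4.9
eef_pos: [0.6186, 0.0065, 0.049]
ee_rot: [1.0, 0.019, -0.0, -0.0]
ft_force: [3.7, 0.6, 2.5]
opening: 0.0001
finger_force: 1.6
```

```bash
python3 - <<'E'
from f import *
s=robot.state();print(s["clock"],loc(s["eef_pos"]),s["ft_force"])
c=cap("top");q=loc(world(c));save(c,"pics/top1.png")
x,y,z=np.moveaxis(q,-1,0)
m=(x>30)&(x<130)&(abs(y)<19)&(z>57)&(z<67);print(np.percentile(q[m],[2,50,95],axis=0).round(1).tolist())
E
```

```text
4.9 [71.14541235 -0.15972248 49.02497433] [3.73703731 0.59820964 2.48771895]
[[45.6, -16.3, 57.5], [50.8, -0.9, 61.2], [56.1, 16.9, 64.9]]
```

{"method": "move_arm", "body": {"increments": [[-0.001,0,0,0,0],[-0.001,0,0,0,0]]}}

```text
clock: 5.2
eef_pos: [0.6171, 0.0063, 0.0491]
ee_rot: [1.0, 0.019, 0.001, 0.0]
ft_force: [7.1, 0.2, -1.3]
opening: -0.0
finger_force: 3.8
```

{"method": "move_arm", "body": {"increments": [[-0.001,0,0,0,0],[0,0,0,0,0]]}}

```text
clock: 5.45
eef_pos: [0.6171, 0.0063, 0.0496]
ee_rot: [1.0, 0.019, 0.002, 0.0]
ft_force: [8.7, 0.1, -0.7]
opening: 0.0002
finger_force: 4.4
```

{"method": "move_arm", "body": {"increments": [[-0.002,0,0,0,0],[-0.001,0,0,0,0]]}}

```text
clock: 5.7
eef_pos: [0.6167, 0.0063, 0.0512]
ee_rot: [1.0, 0.019, 0.006, 0.0]
ft_force: [18.0, 0.7, -0.5]
opening: -0.0001
finger_force: 9.0
```

The bracket is seated: the tool stopped moving while the force rose to 18 N, and the TCP sits where home should put it. I'll back off and move behind the handle.

{"method": "move_arm", "body": {"increments": [[0.01,0,0,0,0],[0.025,0,0,0,0],[0,0,-0.05,0,0],[0,0,-0.055,0,0],[0,0,-0.055,0,0],[0,0,-0.05,0,0],[-0.02,-0.044,0,0,0],[-0.02,-0.044,0,0,0],[-0.02,-0.044,0,0,0],[-0.02,-0.044,0,0,0],[-0.02,-0.044,0,0,0]]}}

```text
clock: 7.08
eef_pos: [0.5379, 0.2247, 0.2581]
ee_rot: [1.0, 0.019, -0.002, 0.001]
ft_force: [1.1, -0.2, 0.3]
opening: 0.0001
finger_force: 0.0
```

{"method": "move_arm", "body": {"increments": [[0,0,0,-0.1745,0],[0,0,0,-0.1745,0],[0,0,0,-0.1745,0],[0,0,0,-0.1745,0],[0,0,0,-0.1745,0],[0,0,0,-0.1745,0],[0,0,0,-0.1745,0],[0,0,0,-0.1745,0],[0,0,0,-0.175,0],[0,0,0,0,0]]}}

```text
clock: 8.32
eef_pos: [0.539, 0.2235, 0.2582]
ee_rot: [0.694, 0.72, -0.001, -0.001]
ft_force: [-0.1, -0.9, 0.9]
opening: 0.0002
finger_force: 0.0
```

```bash
python3 - <<'E'
from f import *
s=robot.state();t=R.from_quat(s["ee_rot"]).as_matrix()
print(s["clock"],loc(s["eef_pos"]),s["ft_force"],"yaw-fix",np.arctan2(t[1,0],t[0,0])-yaw,s["joint_pos"])
for n in("scene","wrist"):
    c=cap(n);q=loc(world(c));save(c,f"pics/{n}2.png")
    hsv=cv2.cvtColor(c["img"],cv2.COLOR_RGB2HSV);H,S,V=[hsv[...,i].astype(int) for i in range(3)]
    x,y,z=np.moveaxis(q,-1,0)
    m=(x>40)&(x<130)&(abs(y)<20)&(z>30)&(z<67);print(n,"lug",m.sum(),np.percentile(q[m],[2,50,90,98],axis=0).round(1).tolist()) if m.sum() else 0
    m=((H<6)|(H>174))&(S>150)&(V>60)&(abs(x)<25)&(y>90)&(y<230)&(z>80);P=q[m]
    if m.sum()>30:
        u=np.linalg.svd(P-P.mean(0),full_matrices=False)[2][0]
        print("handle",m.sum(),P.mean(0).round(1),np.percentile(P,[1,99],axis=0).round(1).tolist(),"dir",u.round(3),"lean deg",np.degrees(np.arctan2(u[1],u[2])))
E
```

```text
8.325 [-1.92243175e-01  2.19647463e+02  2.58196712e+02] [-0.12408049 -0.85958397  0.93624957] yaw-fix 1.5692199109487617 [ 3.34820798e-01  5.00690648e-02  1.26493145e+00 -1.03275539e-04
  1.82980055e+00  2.98372501e-01]
scene lug 518 [[47.5, -19.2, 31.7], [59.1, 0.0, 51.2], [60.9, 16.0, 62.5], [61.8, 19.3, 63.3]]
handle 655 [  6.7 149.1 126.9] [[-4.1, 117.0, 93.7], [13.2, 183.4, 364.9]] dir [-0.007 -0.369 -0.93 ] lean deg -158.3749540380408
```

View pics/scene2.png

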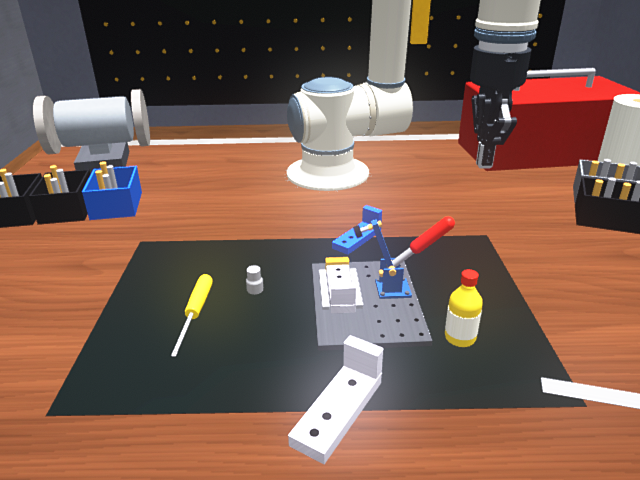

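The scene view shows the bracket's lug at (342,290), pulled up to the yellow stop. The red handle runs from (400,262) to (450,223), and the closed fingers are above and beyond its end at about (487,160). The lug face now measures local x of about 60 mm, which is home. I'll lower the fingers behind the handle's ball and push along its arc.

{"method": "move_arm", "body": {"increments": [[0,0,0.037,0,0],[0,0,0.037,0,0],[0,0,0.037,0,0],[-0.01,0,0,0,0],[-0.01,0,0,0,0],[-0.006,0,0,0,0],[-0.005,0,-0.005,0,0],[-0.005,0,-0.005,0,0],[-0.006,0,-0.004,0,0]]}}

```text
clock: 9.55
eef_pos: [0.5428, 0.1853, 0.1679]
ee_rot: [0.693, 0.721, 0.007, -0.0]
ft_force: [1.2, 14.2, 8.0]
opening: 0.0
finger_force: 7.4
```

```bash
python3 - <<'E'
from f import *
s=robot.state();print(s["clock"],loc(s["eef_pos"]),s["ft_force"])
E
```

```text
9.55 [  2.20025149 181.37490872 167.88645092] [ 1.15996607 14.23670099  7.98226606]
```

{"method": "move_arm", "body": {"increments": [[-0.006,-0.002,0.002,0,0],[-0.006,0,-0.001,0,0],[-0.006,0,-0.002,0,0],[-0.006,0,-0.003,0,0]]}}

```text
clock: 10.05
eef_pos: [0.541, 0.161, 0.1712]
ee_rot: [0.693, 0.721, 0.005, -0.0]
ft_force: [-2.0, 13.3, 5.9]
opening: 0.0003
finger_force: 6.5
```

```bash
python3 - <<'E'
from f import *
s=robot.state();print(s["clock"],loc(s["eef_pos"]),s["ft_force"])
E
```

```text
10.05 [ -0.50724129 157.08295043 171.20745628] [-1.9752038  13.27942589  5.88260459]
```

{"method": "move_arm", "body": {"increments": [[-0.006,0,-0.004,0,0],[-0.006,0,-0.003,0,0],[-0.006,0,-0.002,0,0],[-0.006,0,-0.002,0,0],[-0.006,0,-0.001,0,0],[-0.006,0,-0.001,0,0]]}}

```text
clock: 10.8
eef_pos: [0.5425, 0.1237, 0.1839]
ee_rot: [0.693, 0.721, 0.004, 0.001]
ft_force: [-1.6, 7.3, 5.2]
opening: 0.0001
finger_force: 4.0
```

```bash
python3 - <<'E'
from f import *
s=robot.state();print(s["clock"],loc(s["eef_pos"]),s["ft_force"])
E
```

```text
10.8 [ -0.49072147 119.75821066 183.88059057] [-1.61483027  7.27908832  5.23570049]
```

{"method": "move_arm", "body": {"increments": [[-0.006,0,0,0,0],[-0.006,0,0,0,0],[-0.005,0,0,0,0],[-0.005,0,0,0,0],[-0.005,0,0,0,0],[-0.004,0,0,0,0],[-0.003,0,0,0,0]]}}

```text
clock: 11.68
eef_pos: [0.5426, 0.0873, 0.179]
ee_rot: [0.694, 0.72, -0.0, -0.0]
ft_force: [0.0, -0.8, 0.3]
opening: 0.0001
finger_force: 0.0
```

```bash
python3 - <<'E'
from f import *
s=robot.state();print(s["clock"],loc(s["eef_pos"]),s["ft_force"])
c=cap("scene");save(c,"pics/s3.png")
E
```

```text
11.675 [ -1.74910937  83.38011721 178.9831918 ] [ 0.01804684 -0.76226773  0.26579387]
```

View pics/s3.png

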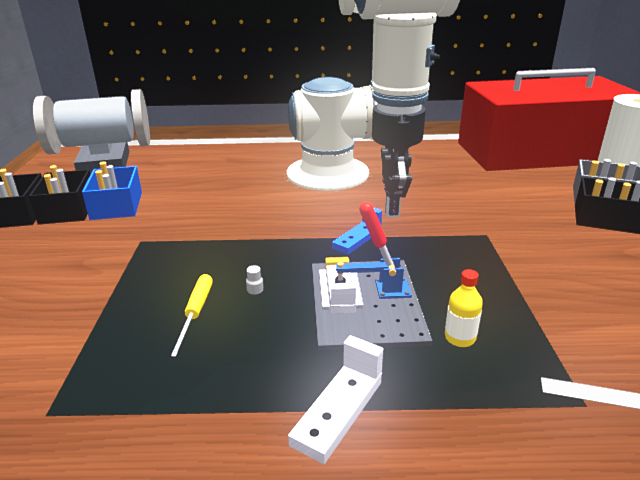

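The handle has snapped over: its end is at (367,209), the arm lies level from (400,265) to (342,268), and the foot is on the bracket. The fingers are free of contact at about (393,205). I'll retreat and check.

{"method": "move_arm", "body": {"increments": [[0.03,0,0,0,0],[0.04,0,-0.01,0,0],[0.04,0,-0.04,0,0],[0.02,0,-0.04,0,0],[0,0,0,0,0],[0,0,0,0,0]]}}

```text
clock: 12.48
eef_pos: [0.5377, 0.2175, 0.2685]
ee_rot: [0.693, 0.72, -0.0, -0.0]
ft_force: [0.7, 0.3, -1.3]
opening: 0.0001
finger_force: 0.0
```

```bash
python3 - <<'E'
from f import *
s=robot.state();print(s["clock"],loc(s["eef_pos"]),s["ft_force"])
for n in("top","scene"):
    c=cap(n);q=loc(world(c));save(c,f"pics/{n}4.png");x,y,z=np.moveaxis(q,-1,0)
    m=(x>30)&(x<130)&(abs(y)<19)&(z>30)&(z<67);print(n,"lug",np.percentile(q[m],[2,50,90,98],axis=0).round(1).tolist())
    m=(abs(x)<7)&(y>15)&(y<60)&(z>50)&(z<85);print("arm z",np.polyfit(y[m],z[m],1),m.sum())
    hsv=cv2.cvtColor(c["img"],cv2.COLOR_RGB2HSV);H,S,V=[hsv[...,i].astype(int) for i in range(3)]
    m=((H<6)|(H>174))&(S>150)&(V>60)&(abs(x)<25)&(y>0)&(y<130)&(z>80)&(z<200);P=q[m]
    print("handle",P.mean(0).round(1))
    if n=="scene": p=c["img"][180:340,290:450,::-1];cv2.imwrite("pics/crop4.png",cv2.resize(p,None,fx=3.5,fy=3.5,interpolation=cv2.INTER_CUBIC))
E
```

```text
12.475 [ -1.71626352 213.71697943 268.52532359] [ 0.65800614  0.33739583 -1.27338426]
top lug [[32.8, -16.7, 30.5], [47.8, 0.6, 60.2], [56.3, 15.2, 63.9], [58.5, 18.4, 65.8]]
arm z [9.61397541e-03 6.42726488e+01] 124
handle [ -3.6  53.1 161.9]
scene lug [[47.0, -17.7, 30.7], [58.8, 0.1, 50.8], [60.7, 15.0, 62.3], [61.7, 17.9, 62.9]]
arm z [1.64966988e-02 6.31003030e+01] 167
handle [  7.8  52.4 144.4]
```

View pics/crop4.png

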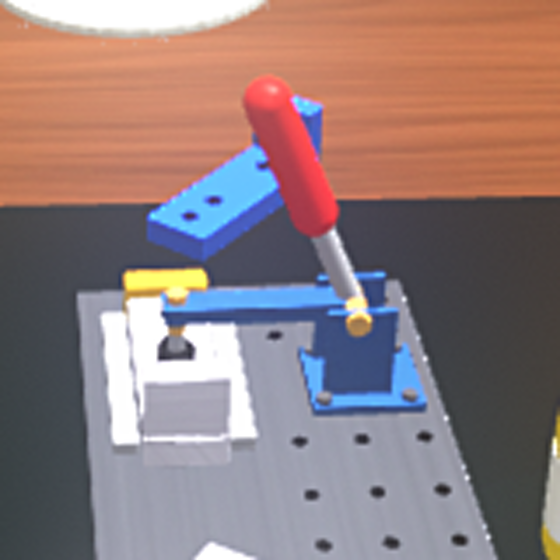

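The crop shows the arm level with its foot at about (177,345) on the bracket's base. The handle leans over the bracket with its end at (268,95), and the bracket is against the stop at (165,282). The robot is clear of everything, so I'll hand in.

```bash
python3 -c "
from station import robot
print(robot.sign_off())"
```

```text
the job is handed in; nothing more can be done
None
```

The bracket is against the yellow end stop and the clamp has snapped into lock with its foot on the bracket. The robot finished clear of everything, and I handed the job in at about 12.6 s of the 51 s allowed; no verdict came back.

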